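# Walk the jar crate up to the shelf's end stop

### The arm

A 7-joint arm with a two-finger parallel gripper is mounted at the origin on the work surface. World frame = base frame: x ahead of the robot, y to its left, z up, the work surface at z = 0. Lengths are in mm, angles in rad, forces in N, time in s.
With the tool pointing down it reaches from about 400 to 875 mm from the base axis. Payload 4.4 kg.
Tool frame: the origin (TCP) lies at the very end of the fingers, on their centre line; the grasp point (between the pads) lies 19 mm behind it; z points along the fingers, y is the line along which they close (so a half turn about z gives the same grasp; the last joint's range is limited). The gripper opens to 85 mm and grips with 20 to 120 N. Pads are 22 mm wide; open, the fingers measure 114 mm over their backs; the gripper's body (76 mm by 85 mm) begins 54 mm behind the grasp point. The pads swing forward as they close: fully open they stand 13 mm farther back than shut.
Start: joints at [1.257, 0.628, 0.038, 1.517, -0.027, 0.996, -0.02], TCP at [159.454, -630.153, 231.313] pointing down, gripper open.
Joint ranges: [-3.06, 3.06], [-0.37, 2.12], [-1.25, 1.32], [0.18, 2.47], [-1.1, 4.24], [0.23, 1.98], [-2.94, 2.94]. Speed limits (rad/s): [2.57, 2.57, 3.14, 3.14, 3.14, 3.14, 3.14].

### API

Orientations are given as [roll, pitch, yaw] about the fixed x, y, z axes, in that order (R = Rz(yaw) Ry(pitch) Rx(roll)).
In Python, from cell import ctrl gives the robot as it stands.
- The arm moves only by the tool step_arm, never from a script. Its argument "series" is a list that holds one entry, the list of rows, each a list of 7 numbers: the turn, a rotation vector about the tool's x, y, z as a fraction of full scale, then the shift along the tool's x, y, z as a fraction of full scale, then the closure, from 0 (fully open) to 1 (shut). In form: [[[ax, ay, az, tx, ty, tz, gripper], ...]]. A call has 1 to 12 rows; each row shifts and turns the commanded pose from where the row before left it, along the tool's axes as they then stand; what a row does not reach is not made up. Full scale, the value 1, is 150 mm for a shift and 45 degrees for a turn. A row lasts 1/10 s, in which the tool goes at most 50 mm and 8.59 degrees, less where a joint would pass 70% of its speed; a pose out of reach is approached as far as the arm can. A call with a number of a shift or a turn outside -1 to 1 is refused whole. A call with a gripper value outside its range is refused whole. The fingers move at their own pace and stop on an object; the grip force is fixed at half the most. Time passes only in rows, so rows that do not move let the fingers close. It gives the time, the measured TCP pose, the force, the opening and the grip force at its end, in the units of the state.
- ctrl.read_state(): the state, without advancing time (a new reading comes with each control period).
- ctrl.get_image(name): name is "scene" or "top"; returns a dict with "img" (480x640x3 uint8, red, green, blue), "fx", "fy", "cx", "cy" (pixels), "R" (3x3) and "t" (3): a world point X has camera coordinates R X + t. Camera axes: x right, y down, z forward; pixel columns grow to the right and rows downward; lengths in mm; the calibration is good to about 2 mm. A picture is of the moment at which its call begins. There is no depth.
- ctrl.finish_job(): hands the job in; it is judged then, once.
Trained networks look in a picture, given as the dict that the camera call returned (one of the last four; its "shot" number tells which), for a name from the list of things; names that differ only in an ending like _2 or _b are one class to them, and where a whole thing is asked for, a point or a joint stands for the part that bears it (a point fixed in the world has none). Each returns a list of dicts, best first, with "score" (0 to 1); they miss things now and then, are a little off and sometimes report something else, mostly with a low value. They report only what shows in the picture. A call takes as long as a camera call. They do not tell look-alikes from the thing itself.
- ctrl.recognise(picture, thing): "centre" ([column, row] in pixels, amid what is visible of it).
The state is a dict: "clock": time; "qpos": joint angles; "qd": joint speeds; "tau": joint torques, N m; "eef_pos": TCP position; "tool_rot": TCP orientation; "force": force on the tool from outside, world axes, zero at the start; "torque": the same for the moment, N m; "width": finger opening in mm; "gripper_force": force on a finger pad.
Only numpy, scipy, OpenCV 4.12 (cv2) and the standard library are available. Lean on these libraries where they do the work, as an engineer would, in place of code of your own. Each camera call takes 0.05 s, during which the arm holds its last target. There are 200 camera calls.

### The job

The scoop lies between the heavy jar crate and the end stop on its left: lay the scoop down in the cake tin. Then, without lifting it, walk the crate left until both its left corners stand flush against the stop, by pushing on its right side near one end and then the other in turn: first the end nearer the robot, then the farther, then the nearer again and so on, each of these first three pushes bringing its end about two centimetres ahead of the other, but never swinging the crate more than about 15 degrees out of line. Leave the cake tin and all the other things where they stand.

Things in the scene. Friction and masses are not known exactly. Their poses are not given: they have to be found in the camera images.
- stop: end stop: a low fixed white bar with a thin aluminium strip on top, 300 long (its x, pointing away from the robot), 20 thick (y), 48 high; origin at the centre of its underside. Its face towards the crate is at its y = -10; its y points away from the crate (to the robot's left). It stands at a slightly different place and angle each time
- stop_slant (a point): unseen reference direction in the middle of the stop: its x axis is the stop's x turned 45 degrees to the left. A crate in line with the stop makes 45 degrees (0.785 rad) with it, more when the crate's near end is ahead, less when its far end is ahead
- crate: open wooden crate with two clip-lid glass jars wedged fast in it (84 wide, axes at x = +-53, y = 0, 130 high), 2.8 to 4.2 kg; 220 (its x, away from the robot) by 200 (its y, left, to the stop) by 50 high; origin at the centre of its underside. Starts 130 to 155 right of the stop, near parallel. Pushed at one end of its right side (y = -100) that end leads and the other follows about a quarter as far; it stays where left
- crate_near_corner (a point): left corner of the crate nearer the robot, 30 above the table: crate frame (-110, 100, 30)
- crate_far_corner (a point): left corner of the crate farther from the robot: crate frame (110, 100, 30)
- scoop: small flat-bottomed plastic kitchen scoop, 60 g, lying between crate and stop; origin under the joint of bowl and handle, x from handle to bowl, pointing away from the robot at the start. Box-shaped bowl open above, x 0 to 60, 50 wide, 30 high, walls 4; straight handle x -75 to 0, 14 wide, from 12 to 24 above the table
- scoop_grip (a point): good place to grip across the handle: scoop frame (-25, 0, 18), on the handle's axis
- scoop_mouth (a point): front end of the scoop's bowl: scoop frame (60, 0, 15)
- scoop_end (a point): free end of the scoop's handle: scoop frame (-75, 0, 18)
- tin: empty round aluminium cake tin, open above, 200 across at the rim, 192 at the foot, 50 high, wall and floor 4; loose, 350 g; origin at the centre of its underside. It stands beyond the stop, to the left
- coaster: flat round wooden coaster, 96 across, 10 high, beyond the tin; a bystander to leave alone; origin at the centre of its underside
- mug: white mug, 76 wide, 85 high, beyond the crate; a bystander to leave alone; origin at the centre of its underside
- carton: plain cardboard box 50 x 90 x 70 high, beyond the crate; a bystander to leave alone; origin at the centre of its underside
- timer: round steel kitchen timer, 66 wide, 60 high, beyond the crate; a bystander to leave alone; origin at the centre of its underside
- mill: turned wooden pepper mill, 54 wide, 130 high, to the right; a bystander to leave alone; origin at the centre of its underside
- spice: small glass spice jar, 52 wide, 90 high, to the right; a bystander to leave alone; origin at the centre of its underside
Mind the look-alikes: they are no part of the job. Several things look just like the scoop: the one meant starts farthest from the robot's base.

How it is judged:
By the outcome, as a careful person would: the job done as asked, in the order asked, and still so for the second after the job is handed in, with the robot touching nothing.
It also fails if it takes over 72 s, if anything falls off the work surface, if the arm or the gripper's body presses on something with over 40 N, if the wrist force passes 120 N, or if a joint passes its speed limit or range.

## Working session

There is one attempt and no reset: what is moved stays moved. The work goes in short steps, Python scripts to look and compute and a tool call to move; the robot and the scene stay as the last step left them, time stands still between calls to the robot, and variables do not carry over. Pictures are saved under pics/ and viewed, at most 10 in all, crops included, and the job is handed in when it is done.

Besides the shell and the picture viewer there is one more tool, called after "Emit:" as a command line: name --argument value ..., lists and objects as JSON in quotes. step_arm: Moves the arm, as the interface text tells. Shift numbers are shares of 150 mm and turn numbers shares of 45 degrees, none past 1 either way. Its arguments: {"type":"object","properties":{"series":{"type":"array","items":{"type":"array","items":{"type":"array","items":{"type":"number","minimum":-1,"maximum":1}}}}},"required":["series"]}

```bash
mkdir -p pics; ls; python3 - <<'E'
from cell import ctrl
import cv2
s=ctrl.read_state();print({k:s[k] for k in('clock','eef_pos','tool_rot','width','force')})
for n in('scene','top'):
    p=ctrl.get_image(n);cv2.imwrite(f'pics/{n}0.png',p['img'][:,:,::-1])
    print(n,p['fx'],p['cx'],p['cy'],p['R'],p['t'])
    for t in('stop','crate','scoop','tin','scoop_grip','scoop_mouth','scoop_end','crate_near_corner','crate_far_corner','coaster','mug','carton','timer','mill','spice'):
        print(t,[( [round(float(v)) for v in r['centre']],round(float(r['score']),2)) for r in ctrl.recognise(p,t)])
E
```

```text
pics
{'clock': 0.0, 'eef_pos': array([ 159.27954496, -629.5561204 ,  230.41131213]), 'tool_rot': array([-3.13973143e+00,  3.67265004e-05,  2.47749505e-01]), 'width': 85.16310111506056, 'force': array([ 0.25319449,  0.0954194 , -0.38397004])}
scene 554.091423334186 319.68859325070457 236.96770688566795 [[-0.81290858  0.58221541  0.01431265]
 [ 0.48368131  0.68861286 -0.54024506]
 [-0.32439487 -0.43224708 -0.84138601]] [ 427.28684532 -174.96821813 1649.89783542]
stop [([334, 307], 0.83)]
crate [([279, 240], 0.98)]
scoop [([484, 294], 0.98), ([304, 302], 0.58)]
tin [([408, 354], 0.57)]
scoop_grip [([488, 296], 0.93), ([344, 190], 0.85), ([305, 306], 0.71)]
scoop_mouth [([306, 302], 0.76), ([346, 195], 0.64), ([488, 296], 0.62)]
scoop_end [([303, 301], 0.75), ([486, 300], 0.57)]
crate_near_corner [([280, 239], 0.56), ([267, 366], 0.29)]
crate_far_corner [([280, 244], 0.91)]
coaster [([332, 396], 0.6), ([204, 282], 0.34)]
mug [([204, 283], 0.89), ([280, 241], 0.25)]
carton [([265, 367], 0.85)]
timer [([236, 332], 0.84)]
mill [([201, 165], 0.89)]
spice [([249, 141], 0.78), ([303, 303], 0.5
[... 203 characters left out ...]
46912  1472.91139141]
stop [([262, 239], 0.96), ([356, 230], 0.5)]
crate [([353, 234], 0.55), ([474, 216], 0.34)]
scoop [([193, 359], 0.66), ([291, 218], 0.65), ([373, 320], 0.57)]
tin []
scoop_grip [([289, 221], 0.89), ([369, 324], 0.73), ([192, 357], 0.73)]
scoop_mouth [([370, 321], 0.87), ([289, 219], 0.7), ([191, 355], 0.61), ([264, 238], 0.47)]
scoop_end [([370, 319], 0.66), ([286, 218], 0.6), ([190, 358], 0.59)]
crate_near_corner [([358, 234], 0.64)]
crate_far_corner [([357, 234], 0.78)]
coaster [([210, 191], 0.77)]
mug [([350, 152], 0.73)]
carton [([254, 157], 0.78), ([352, 232], 0.63)]
timer [([301, 158], 0.86)]
mill [([476, 214], 0.95), ([302, 156], 0.23)]
spice [([480, 270], 0.74)]
```

```bash
python3 - <<'E'
import cv2
im=cv2.imread('pics/top0.png')[130:390,150:510]
cv2.imwrite('pics/top0c.png',cv2.resize(im,None,fx=2.2,fy=2.2,interpolation=cv2.INTER_CUBIC))
im=cv2.imread('pics/top0.png')[160:310,230:430]
cv2.imwrite('pics/top0d.png',cv2.resize(im,None,fx=4,fy=4,interpolation=cv2.INTER_CUBIC))
E
```

```text
(no output)
```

View pics/top0c.png

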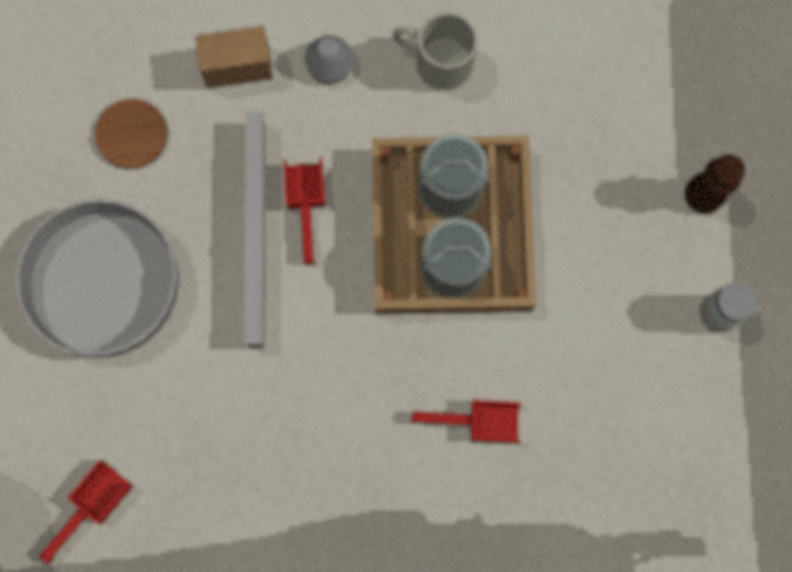

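View pics/top0d.png

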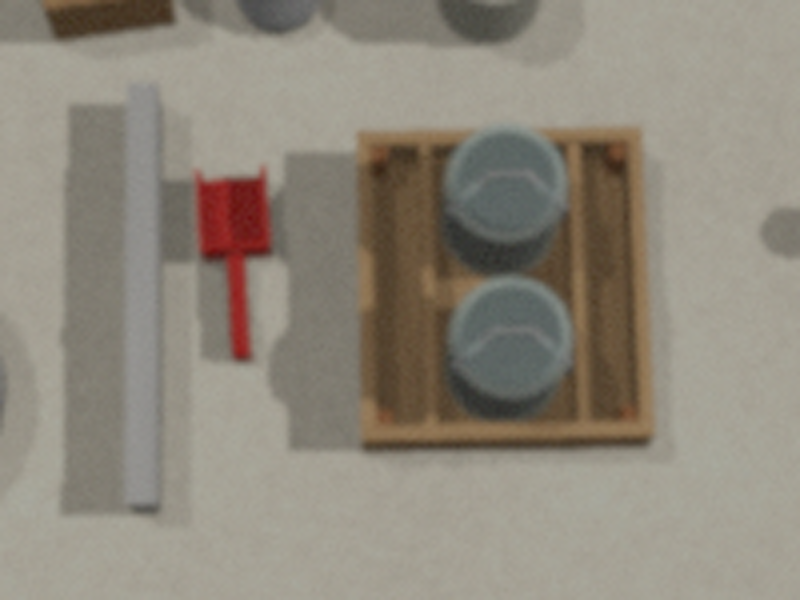

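View pics/scene0.png

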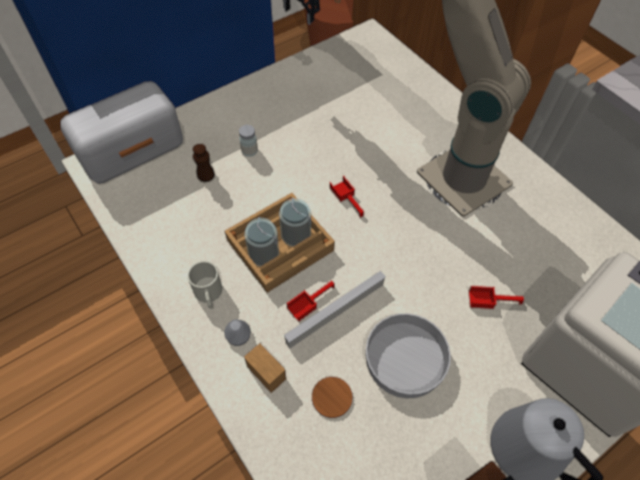

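The pictures show three red scoops. In the top image they sit at about (291,218), between the crate and the stop; (373,320), near the robot; and (193,359), near left. The one meant is (291,218): it is farthest from the base and lies between crate and stop, and the close crop confirms this, with its bowl away from the robot. The tin is at about (195,256), the stop at (266,234) and the crate at (356,231).

```bash
cat >h.py <<'E'
import numpy as np, cv2
from scipy.spatial.transform import Rotation as Ro
def ray(p,uv,z):
    d=p['R'].T@np.array([(uv[0]-p['cx'])/p['fx'],(uv[1]-p['cy'])/p['fy'],1]);c=-p['R'].T@p['t']
    return c+d*(z-c[2])/d[2]
def proj(p,X):
    X=p['R']@np.asarray(X,float)+p['t'];return np.array([p['fx']*X[0]/X[2]+p['cx'],p['fy']*X[1]/X[2]+p['cy']])
def pose(state): # pos, R
    return state['eef_pos'],Ro.from_euler('xyz',state['tool_rot'])
E
python3 - <<'E'
from cell import ctrl
from h import *
np.set_printoptions(precision=1,suppress=True)
p=ctrl.get_image('top')
f=lambda c,z:ray(p,(c[0]/4+230-.4,c[1]/4+160-.4),z)[:2]
g=lambda c,z:ray(p,(c[0]/2.2+150-.3,c[1]/2.2+130-.3),z)[:2]
print('stop n',f((127,507),48),f((158,507),48),'f',f((128,85),48),f((158,85),48))
print('crate fl fr nl nr',*[f(c,50) for c in((358,130),(641,128),(362,443),(650,440))])
print('scoop joint',f((237,255),24),'end',f((242,357),24),'mouth',f((196,171),30),f((266,167),30))
print('tin',g((18,278),50),g((178,278),50),g((98,202),50),g((98,355),50))
print('others: carton',g((235,50),70),'timer',g((330,45),60),'mug',g((447,40),85),'coaster',g((131,133),10))
for n,c in(('s2',(418,418)),('s2b',(520,422)),('s3',(45,560)),('s3b',(115,475))):print(n,g(c,24))
print('cam',-p['R'].T@p['t'])
E
```

```text
stop n [422.4 141.3] [422.3 120.3] f [722.5 146.2] [722.4 125.1]
crate fl fr nl nr [688.  -15.8] [ 688.6 -213.9] [465.4 -18. ] [ 466.8 -213.8]
scoop joint [604.8  69.8] end [531.3  65.7] mouth [664.7  99. ] [667.4  49.5]
tin [506.8 426.1] [506.  226.8] [604.2 330.7] [409.8 322.2]
others: carton [798.8 159.6] timer [809.1  38.7] mug [ 804.8 -110.3] coaster [708.3 301. ]
s2 [333.7 -70.8]
s2b [ 328.4 -196.5]
s3 [164.1 381.5]
s3b [265.3 301. ]
cam [ 199.3  -25.3 1546.5]
```

Emit:
step_arm --series '[[[0,0,0.12,0,0,0,0.4],[0,0,0.12,0,0,0,0.4],[0,0,0,0.18,-0.26,0,0.4],[0,0,0,0.18,-0.26,0,0.4],[0,0,0,0.18,-0.26,0,0.4],[0,0,0,0.18,-0.26,0,0.4],[0,0,0,0.18,-0.26,0,0.4],[0,0,0,0.18,-0.26,0,0.4],[0,0,0,0.18,-0.26,0,0.4],[0,0,0,0.18,-0.26,0,0.4],[0,0,0,0.18,-0.26,0,0.4],[0,0,0,0.18,-0.26,0,0.4]]]'

```text
clock: 2.85
eef_pos: [406.8, -223.2, 231.7]
tool_rot: [3.141, -0.001, 0.059]
force: [1.6, 0.7, -0.6]
width: 51.3
gripper_force: 0.0
```

Emit:
step_arm --series '[[[0,0,0,0.18,-0.26,0,0.4],[0,0,0,0.18,-0.26,0,0.4],[0,0,0,0.18,-0.26,0,0.4],[0,0,0,0.18,-0.26,0,0.4],[0,0,0,0.18,-0.26,0,0.4],[0,0,0,0.18,-0.26,0,0.4],[0,0,0,0,0,0,0.4],[0,0,0,0,0,0,0.4]]]'

```text
clock: 3.65
eef_pos: [553.8, 19.5, 231.1]
tool_rot: [3.142, 0.0, 0.062]
force: [-1.4, -0.5, 0.4]
width: 51.2
gripper_force: 0.0
```

Emit:
step_arm --series '[[[0,0,0,0.1,-0.16,0.05,0.4],[0,0,0,0.09,-0.155,0.1,0.4],[0,0,0,0,0,0.3,0.4],[0,0,0,0,0,0.3,0.4],[0,0,0,0,0,0.3,0.4],[0,0,0,0,0,0,0.4],[0,0,0,0,0,0,0.4]]]'

```text
clock: 4.35
eef_pos: [579.1, 65.5, 74.2]
tool_rot: [3.141, 0.001, 0.057]
force: [0.4, 0.0, 1.2]
width: 51.6
gripper_force: 0.0
```

```bash
python3 - <<'E'
from cell import ctrl
import cv2
p=ctrl.get_image('top');cv2.imwrite('pics/t1.png',cv2.resize(p['img'][160:280,230:390,::-1],None,fx=5,fy=5,interpolation=cv2.INTER_CUBIC))
p=ctrl.get_image('scene');cv2.imwrite('pics/s1.png',cv2.resize(p['img'][230:370,230:420,::-1],None,fx=4,fy=4,interpolation=cv2.INTER_CUBIC))
E
```

```text
(no output)
```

View pics/s1.png

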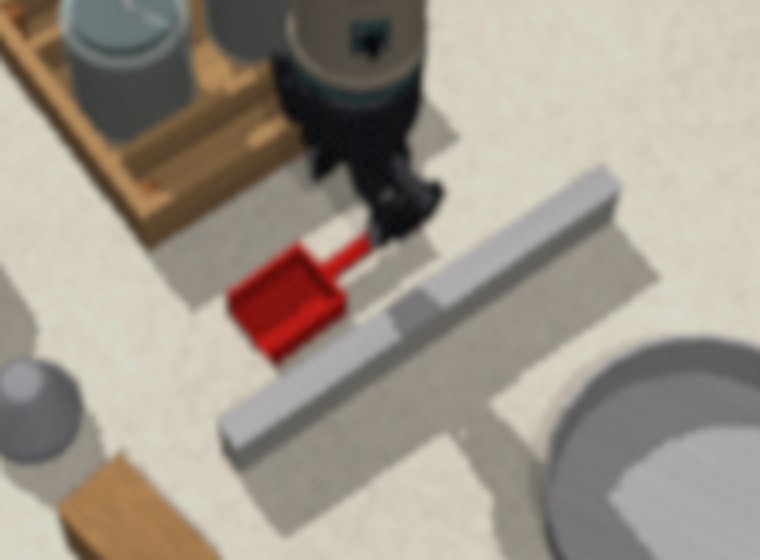

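The close scene view shows the fingers over the handle (about (375,215) in the crop), clear of both stop and crate. Descending.

Emit:
step_arm --series '[[[0,0,0,0.005,-0.017,0.13,0.4],[0,0,0,0,0,0.13,0.4],[0,0,0,0,0,0.12,0.4],[0,0,0,0,0,0.08,0.4],[0,0,0,0,0,0,0.4],[0,0,0,0,0,0,1],[0,0,0,0,0,0,1],[0,0,0,0,0,0,1],[0,0,0,0,0,0,1],[0,0,0,0,0,0,1],[0,0,0,0,0,0,1]]]'

```text
clock: 5.55
eef_pos: [581.0, 69.8, 6.2]
tool_rot: [-3.141, -0.002, 0.059]
force: [0.2, 0.0, 6.4]
width: 12.7
gripper_force: 59.4
```

Emit:
step_arm --series '[[[0,0,0,0,0,-0.1,1],[0,0,0,0,0,-0.2,1],[0,0,0,0,0,-0.2,1],[0,0,0,0,0,-0.2,1],[0,0,0,-0.073,-0.248,0,1],[0,0,0,-0.073,-0.248,0,1],[0,0,0,-0.073,-0.248,0,1],[0,0,0,-0.073,-0.248,0,1],[0,0,0,-0.073,-0.248,0,1],[0,0,0,-0.073,-0.248,0,1],[0,0,0,-0.073,-0.248,0,1],[0,0,0,0,0,0,1]]]'

```text
clock: 6.75
eef_pos: [484.4, 333.3, 111.0]
tool_rot: [-3.136, 0.0, 0.069]
force: [-0.4, 0.8, -0.9]
width: 12.7
gripper_force: 58.7
```

```bash
python3 - <<'E'
from cell import ctrl
import cv2
s=ctrl.read_state();print(s['eef_pos'],s['tool_rot'],s['width'],s['force'])
p=ctrl.get_image('top');a=cv2.resize(p['img'][190:330,140:310,::-1],(510,420),interpolation=cv2.INTER_CUBIC)
p=ctrl.get_image('scene');b=cv2.resize(p['img'][270:410,330:460,::-1],(390,420),interpolation=cv2.INTER_CUBIC)
cv2.imwrite('pics/h1.png',cv2.resize(cv2.hconcat([a,b]),(800,373)))
E
```

```text
[484.4344195  333.2868866  110.98211439] [-3.13564562e+00  4.35923874e-04  6.92578829e-02] 12.651723584766371 [-0.38098868  0.75755171 -0.9141669 ]
```

View pics/h1.png

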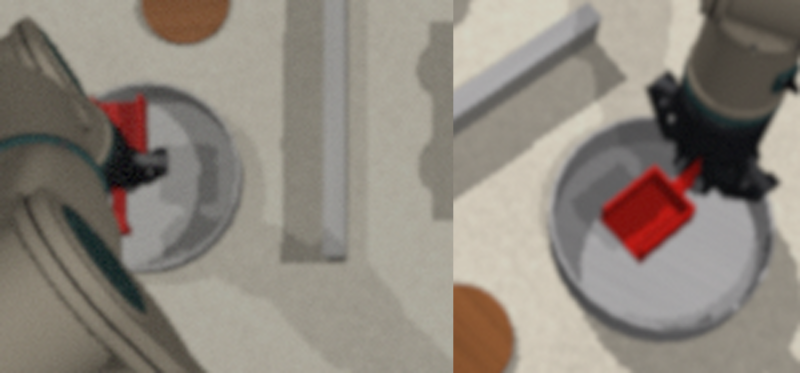

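The scoop is held level above the tin, with its handle and bowl within the rim. Lowering.

Emit:
step_arm --series '[[[0,0,0,0.013,0.027,0.05,1],[0,0,0,0.013,0.027,0.15,1],[0,0,0,0,0,0.15,1],[0,0,0,0,0,0.15,1],[0,0,0,0,0,0.1,1],[0,0,0,0,0,0.05,1],[0,0,0,0,0,0,1],[0,0,0,0,0,0,1]]]'

```text
clock: 7.65
eef_pos: [493.1, 317.2, 12.9]
tool_rot: [-3.141, -0.001, 0.059]
force: [0.4, 0.0, 0.4]
width: 12.9
gripper_force: 58.7
```

Emit:
step_arm --series '[[[0,0,0,-0.02,-0.04,0,1],[0,0,0,0,0,0.017,1],[0,0,0,0,0,0,1],[0,0,0,0,0,0,1],[0,0,0,0,0,0,0.5],[0,0,0,0,0,0,0.5],[0,0,0,0,0,0,0.5],[0,0,0,0,0,0,0.5],[0,0,0,0,0,-0.1,0.5],[0,0,0,0,0,-0.2,0.5],[0,0,0,0,0,-0.3,0.5],[0,0,0,0,0,-0.3,0.5]]]'

```text
clock: 8.85
eef_pos: [488.7, 322.7, 146.8]
tool_rot: [3.141, 0.0, 0.059]
force: [-0.1, 0.1, -0.1]
width: 43.0
gripper_force: 0.0
```

Emit:
step_arm --series '[[[0,0,0.055,0,0,-0.2,1],[0,0,0,0,0,-0.2,1],[0,0,0,0,0.3,0,1],[0,0,0,0,0.3,0,1],[0,0,0,0,0.3,0,1],[0,0,0,0,0.3,0,1],[0,0,0,0,0.3,0,1],[0,0,0,0,0.3,0,1],[0,0,0,0,0.3,0,1],[0,0,0,0,0.3,0,1],[0,0,0,0,0.3,0,1],[0,0,0,0,0.3,0,1]]]'

```text
clock: 10.05
eef_pos: [496.1, -128.6, 206.0]
tool_rot: [3.141, -0.001, 0.016]
force: [0.9, -0.5, -0.7]
width: -0.0
gripper_force: 0.0
```

Emit:
step_arm --series '[[[0,0,0,0,0.3,0,1],[0,0,0,-0.04,0.3,0,1],[0,0,0,0,0.3,0,1],[0,0,0,0,0,0,1],[0,0,0,0,0,0,1],[0,0,0,0,0,0,1]]]'

```text
clock: 10.65
eef_pos: [492.6, -260.3, 205.2]
tool_rot: [-3.141, -0.0, 0.018]
force: [-0.7, 0.0, 0.3]
width: -0.1
gripper_force: 0.0
```

```bash
cat >>h.py <<'E'
def crate(p,show=None):
    im=cv2.cvtColor(p['img'],cv2.COLOR_RGB2HSV)
    m=cv2.inRange(im,(6,70,60),(25,255,255)); roi=np.zeros_like(m); roi[180:290,255:415]=255; m&=roi
    m=cv2.morphologyEx(m,cv2.MORPH_CLOSE,np.ones((9,9)))
    n,l,st,_=cv2.connectedComponentsWithStats(m); i=1+np.argmax(st[1:,4]); m=(l==i)
    ys,xs=np.nonzero(m); y0,y1=ys.min(),ys.max()
    rows=np.arange(y0+6,y1-8); pts=np.array([ray(p,(np.nonzero(m[r])[0].min()-.5,r),50)[:2] for r in rows])
    k=np.ones(len(pts),bool)
    for _ in range(4):
        c=np.polyfit(pts[k,0],pts[k,1],1); e=pts[:,1]-np.polyval(c,pts[:,0]); k=abs(e)<max(2,1.5*np.std(e[k]))
    th=np.arctan(c[0]); xf=ray(p,(320,y0-.5),50)[0]
    # stop face line y=113.6+.016x ; far top corner x ~ xf
    d=lambda x:(122.7+.0162*(x-572.4))-np.polyval(c,x)
    print('yaw',round(th,4),'deg rel stop',round(np.degrees(th-.0162),2),'far x',round(xf,1),'gap near',round(d(xf-220),1),'far',round(d(xf),1),'used',k.sum(),len(k))
E
python3 - <<'E'
from cell import ctrl
from h import *
p=ctrl.get_image('top');crate(p);cv2.imwrite('pics/t2.png',p['img'][130:370,140:460,::-1].repeat(2,0).repeat(2,1))
for t in('scoop','tin'):print(t,[(r['centre'],r['score']) for r in ctrl.recognise(p,t)])
E
```

```text
yaw 0.0094 deg rel stop -0.39 far x 689.8 gap near 138.3 far 139.8 used 65 65
scoop [([193.7, 355.7], 0.82), ([342.9, 319.8], 0.46)]
tin [([186.6, 257.4], 0.78), ([266.1, 236.7], 0.19)]
```

View pics/t2.png

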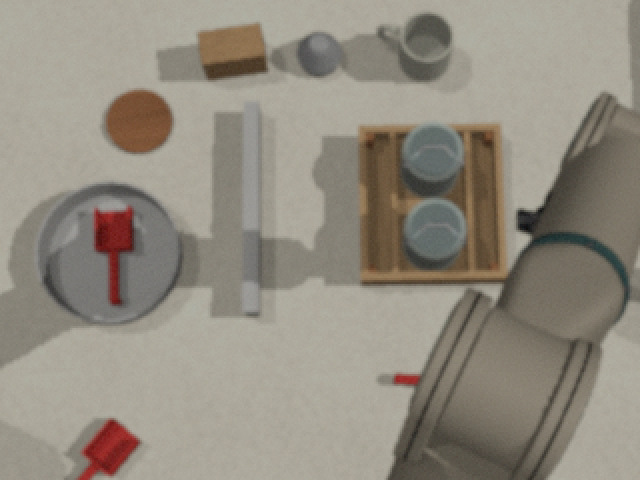

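The picture shows the scoop lying flat in the tin at (112,255) in the crop. The crate is untouched, with measured gaps of 138 mm near and 140 mm far. Going down for the near push.

Emit:
step_arm --series '[[[0,0,0,-0.01,0,0.25,1],[0,0,0,0,0,0.3,1],[0,0,0,0,0,0.3,1],[0,0,0,0,0,0.25,1],[0,0,0,0,0,0.15,1],[0,0,0,0,0,0,1],[0,0,0,0,-0.07,0,1],[0,0,0,0,-0.07,0,1],[0,0,0,0,0,0,1]]]'

```text
clock: 11.7
eef_pos: [491.9, -238.1, 18.8]
tool_rot: [-3.141, -0.002, 0.02]
force: [-0.0, 0.6, 1.1]
width: -0.1
gripper_force: 0.0
```

Emit:
step_arm --series '[[[0,0,0,0,-0.03,0,1],[0,0,0,0,-0.03,0,1],[0,0,0,0,-0.03,0,1],[0,0,0,0,-0.03,0,1],[0,0,0,0,-0.03,0,1],[0,0,0,0,-0.03,0,1],[0,0,0,0,0,0,1]]]'

```text
clock: 12.4
eef_pos: [488.1, -221.1, 18.2]
tool_rot: [3.133, 0.001, 0.01]
force: [-5.8, -13.6, 3.3]
width: -0.2
gripper_force: 7.1
```

```bash
python3 - <<'E'
from cell import ctrl
from h import *
crate(ctrl.get_image('top'))
E
```

```text
yaw -0.0298 deg rel stop -2.64 far x 692.7 gap near 127.0 far 137.1 used 65 65
```

Emit:
step_arm --series '[[[0,0,0,0,-0.03,0,1],[0,0,0,0,-0.03,0,1],[0,0,0,0,-0.02,0,1],[0,0,0,0,0,0,1],[0,0,0,0,0,0,1]]]'

```text
clock: 12.95
eef_pos: [486.9, -209.8, 18.2]
tool_rot: [3.133, 0.002, 0.009]
force: [-7.0, -15.8, 5.0]
width: 0.4
gripper_force: 8.0
```

```bash
python3 - <<'E'
from cell import ctrl
from h import *
crate(ctrl.get_image('top'))
E
```

```text
yaw -0.0809 deg rel stop -5.56 far x 698.6 gap near 114.5 far 135.9 used 66 66
```

Emit:
step_arm --series '[[[0,0,0,0,0.15,0,1],[0,0,0,0,0.18,0,1],[0,0,0,0.28,0,0,1],[0,0,0,0.28,0,0,1],[0,0,0,0.28,0,0,1],[0,0,0,0.26,0,0,1],[0,0,0,0,0,0,1],[0,0,0,0,-0.06,0,1],[0,0,0,0,-0.06,0,1],[0,0,0,0,0,0,1]]]'

```text
clock: 14.0
eef_pos: [654.3, -227.9, 17.1]
tool_rot: [-3.139, 0.002, 0.018]
force: [0.6, 1.1, 0.0]
width: -0.0
gripper_force: 0.0
```

Emit:
step_arm --series '[[[0,0,0,0,-0.04,0,1],[0,0,0,0,-0.04,0,1],[0,0,0,0,-0.04,0,1],[0,0,0,0,-0.04,0,1],[0,0,0,0,-0.04,0,1],[0,0,0,0,-0.04,0,1],[0,0,0,0,-0.04,0,1],[0,0,0,0,0,0,1]]]'

```text
clock: 14.8
eef_pos: [657.5, -194.5, 18.4]
tool_rot: [3.133, -0.007, 0.014]
force: [5.4, -8.1, -3.4]
width: -0.2
gripper_force: 4.3
```

```bash
python3 - <<'E'
from cell import ctrl
from h import *
crate(ctrl.get_image('top'))
E
```

```text
yaw 0.0234 deg rel stop 0.41 far x 683.9 gap near 105.3 far 103.7 used 64 64
```

Emit:
step_arm --series '[[[0,0,0,0,-0.04,0,1],[0,0,0,0,-0.04,0,1],[0,0,0,0,-0.04,0,1],[0,0,0,0,-0.025,0,1],[0,0,0,0,0,0,1],[0,0,0,0,0,0,1]]]'

```text
clock: 15.45
eef_pos: [657.6, -173.3, 18.5]
tool_rot: [3.133, -0.008, 0.013]
force: [6.3, -9.6, -3.8]
width: 0.0
gripper_force: 4.9
```

```bash
python3 - <<'E'
from cell import ctrl
from h import *
crate(ctrl.get_image('top'))
E
```

```text
yaw 0.0931 deg rel stop 4.41 far x 675.1 gap near 97.3 far 80.4 used 65 66
```

Emit:
step_arm --series '[[[0,0,0,0,-0.025,0,1],[0,0,0,0,0,0,1],[0,0,0,0,0,0,1]]]'

```text
clock: 15.8
eef_pos: [657.6, -170.1, 18.5]
tool_rot: [3.132, -0.009, 0.013]
force: [6.7, -10.0, -4.0]
width: -0.4
gripper_force: 5.4
```

```bash
python3 - <<'E'
from cell import ctrl
from h import *
crate(ctrl.get_image('top'))
E
```

```text
yaw 0.1054 deg rel stop 5.11 far x 675.1 gap near 96.5 far 76.8 used 67 67
```

Emit:
step_arm --series '[[[0,0,0,0,0.17,0,1],[0,0,0,0,0.18,0,1],[0,0,0,-0.29,0,0,1],[0,0,0,-0.29,0,0,1],[0,0,0,-0.29,0,0,1],[0,0,0,-0.29,0,0,1],[0,0,0,0,0,0,1],[0,0,0,0,-0.06,0,1],[0,0,0,0,-0.06,0,1],[0,0,0,0,0,0,1]]]'

```text
clock: 16.85
eef_pos: [482.7, -197.8, 17.3]
tool_rot: [-3.14, -0.001, 0.02]
force: [-0.3, 0.1, 0.0]
width: 0.2
gripper_force: 0.0
```

Emit:
step_arm --series '[[[0,0,0,0,-0.04,0,1],[0,0,0,0,-0.04,0,1],[0,0,0,0,-0.04,0,1],[0,0,0,0,-0.04,0,1],[0,0,0,0,-0.04,0,1],[0,0,0,0,-0.04,0,1],[0,0,0,0,-0.04,0,1],[0,0,0,0,0,0,1]]]'

```text
clock: 17.65
eef_pos: [476.7, -163.4, 17.2]
tool_rot: [3.136, 0.005, 0.011]
force: [-6.7, -10.7, 3.7]
width: -0.2
gripper_force: 6.0
```

```bash
python3 - <<'E'
from cell import ctrl
from h import *
crate(ctrl.get_image('top'))
E
```

```text
yaw -0.0038 deg rel stop -1.15 far x 683.9 gap near 68.6 far 73.0 used 65 65
```

Emit:
step_arm --series '[[[0,0,0,0,-0.04,0,1],[0,0,0,0,-0.04,0,1],[0,0,0,0,-0.045,0,1],[0,0,0,0,0,0,1],[0,0,0,0,0,0,1]]]'

```text
clock: 18.2
eef_pos: [475.9, -144.6, 17.2]
tool_rot: [3.137, 0.006, 0.011]
force: [-8.1, -12.2, 4.8]
width: -0.3
gripper_force: 6.3
```

```bash
python3 - <<'E'
from cell import ctrl
from h import *
crate(ctrl.get_image('top'))
E
```

```text
yaw -0.0687 deg rel stop -4.86 far x 695.6 gap near 50.0 far 68.7 used 66 66
```

Emit:
step_arm --series '[[[0,0,0,0,0.15,0,1],[0,0,0,0,0.17,0,1],[0,0,0,0.29,0,0,1],[0,0,0,0.3,0,0,1],[0,0,0,0.3,0,0,1],[0,0,0,0.29,0,0,1],[0,0,0,0,0,0,1],[0,0,0,0,-0.06,0,1],[0,0,0,0,-0.06,0,1],[0,0,0,0,0,0,1]]]'

```text
clock: 19.25
eef_pos: [656.1, -163.8, 16.9]
tool_rot: [-3.139, 0.002, 0.018]
force: [-0.2, -0.3, 0.1]
width: 0.0
gripper_force: 0.0
```

Emit:
step_arm --series '[[[0,0,0,0,-0.04,0,1],[0,0,0,0,-0.04,0,1],[0,0,0,0,-0.04,0,1],[0,0,0,0,-0.04,0,1],[0,0,0,0,-0.04,0,1],[0,0,0,0,-0.04,0,1],[0,0,0,0,-0.04,0,1],[0,0,0,0,-0.04,0,1],[0,0,0,0,0,0,1]]]'

```text
clock: 20.15
eef_pos: [659.8, -124.4, 18.3]
tool_rot: [3.134, -0.008, 0.014]
force: [6.6, -8.5, -4.0]
width: 0.5
gripper_force: 4.2
```

```bash
python3 - <<'E'
from cell import ctrl
from h import *
crate(ctrl.get_image('top'))
E
```

```text
yaw 0.0521 deg rel stop 2.06 far x 678.0 gap near 40.4 far 32.5 used 65 65
```

Emit:
step_arm --series '[[[0,0,0,0,-0.04,0,1],[0,0,0,0,-0.04,0,1],[0,0,0,0,-0.015,0,1],[0,0,0,0,0,0,1],[0,0,0,0,0,0,1]]]'

```text
clock: 20.7
eef_pos: [659.9, -110.9, 18.3]
tool_rot: [3.134, -0.008, 0.013]
force: [6.2, -8.1, -4.0]
width: -0.1
gripper_force: 5.0
```

```bash
python3 - <<'E'
from cell import ctrl
from h import *
crate(ctrl.get_image('top'))
E
```

```text
yaw 0.1018 deg rel stop 4.9 far x 672.2 gap near 36.3 far 17.4 used 66 66
```

Emit:
step_arm --series '[[[0,0,0,0,0.17,0,1],[0,0,0,0,0.18,0,1],[0,0,0,-0.3,0,0,1],[0,0,0,-0.3,0,0,1],[0,0,0,-0.3,0,0,1],[0,0,0,-0.3,0,0,1],[0,0,0,0,0,0,1],[0,0,0,0,-0.06,0,1],[0,0,0,0,-0.06,0,1],[0,0,0,0,0,0,1]]]'

```text
clock: 21.75
eef_pos: [478.9, -139.5, 17.3]
tool_rot: [-3.14, -0.002, 0.02]
force: [0.3, -0.2, 0.4]
width: 0.2
gripper_force: 0.0
```

Emit:
step_arm --series '[[[0,0,0,0,-0.04,0,1],[0,0,0,0,-0.04,0,1],[0,0,0,0,-0.04,0,1],[0,0,0,0,-0.04,0,1],[0,0,0,0,-0.04,0,1],[0,0,0,0,-0.04,0,1],[0,0,0,0,-0.04,0,1],[0,0,0,0,0,0,1]]]'

```text
clock: 22.55
eef_pos: [472.4, -104.9, 17.2]
tool_rot: [3.136, 0.006, 0.011]
force: [-7.7, -13.4, 4.4]
width: -0.2
gripper_force: 6.4
```

```bash
python3 - <<'E'
from cell import ctrl
from h import *
crate(ctrl.get_image('top'))
E
```

```text
yaw 0.0144 deg rel stop -0.1 far x 683.9 gap near 12.2 far 12.6 used 61 65
```

Emit:
step_arm --series '[[[0,0,0,0,-0.03,0,1],[0,0,0,0,-0.03,0,1],[0,0,0,0,-0.02,0,1],[0,0,0,0,0,0,1],[0,0,0,0,0,0,1]]]'

```text
clock: 23.1
eef_pos: [471.6, -93.8, 17.2]
tool_rot: [3.136, 0.007, 0.01]
force: [-8.8, -15.4, 5.7]
width: -0.2
gripper_force: 7.6
```

```bash
python3 - <<'E'
from cell import ctrl
from h import *
crate(ctrl.get_image('top'))
E
```

```text
yaw -0.0425 deg rel stop -3.36 far x 689.8 gap near -1.1 far 11.9 used 65 65
```

Emit:
step_arm --series '[[[0,0,0,0,0.13,0,1],[0,0,0,0,0.16,0,1],[0,0,0,0.3,0,0,1],[0,0,0,0.3,0,0,1],[0,0,0,0.3,0,0,1],[0,0,0,0.3,0,0,1],[0,0,0,0,0,0,1],[0,0,0,0,-0.06,0,1],[0,0,0,0,-0.06,0,1],[0,0,0,0,0,0,1]]]'

```text
clock: 24.15
eef_pos: [655.1, -107.5, 16.9]
tool_rot: [-3.139, 0.002, 0.018]
force: [-0.2, 0.2, 0.4]
width: -0.3
gripper_force: 0.0
```

Emit:
step_arm --series '[[[0,0,0,0,-0.03,0,1],[0,0,0,0,-0.03,0,1],[0,0,0,0,-0.03,0,1],[0,0,0,0,-0.03,0,1],[0,0,0,0,-0.03,0,1],[0,0,0,0,-0.02,0,1],[0,0,0,0,0,0,1],[0,0,0,0,0,0,1]]]'

```text
clock: 24.95
eef_pos: [659.2, -92.4, 18.0]
tool_rot: [3.133, -0.008, 0.012]
force: [7.0, -10.7, -5.7]
width: -0.0
gripper_force: 5.3
```

```bash
python3 - <<'E'
from cell import ctrl
from h import *
crate(ctrl.get_image('top'))
E
```

```text
yaw 0.0159 deg rel stop -0.02 far x 683.9 gap near 1.3 far 1.4 used 61 64
```

Emit:
step_arm --series '[[[0,0,0,0,-0.02,0,1],[0,0,0,0,-0.02,0,1],[0,0,0,0,0,0,1],[0,0,0,0,0,0,1]]]'

```text
clock: 25.4
eef_pos: [659.8, -90.3, 18.3]
tool_rot: [3.128, -0.01, 0.01]
force: [8.4, -16.6, -6.6]
width: 0.3
gripper_force: 8.2
```

```bash
python3 - <<'E'
from cell import ctrl
from h import *
crate(ctrl.get_image('top'))
E
```

```text
yaw 0.0072 deg rel stop -0.51 far x 683.9 gap near -2.1 far -0.2 used 64 64
```

Emit:
step_arm --series '[[[0,0,0,0,0.13,0,1],[0,0,0,0,0.15,0,1],[0,0,0,-0.3,0,0,1],[0,0,0,-0.3,0,0,1],[0,0,0,-0.3,0,0,1],[0,0,0,-0.3,0,0,1],[0,0,0,0,0,0,1],[0,0,0,0,-0.06,0,1],[0,0,0,0,-0.04,0,1],[0,0,0,0,0,0,1]]]'

```text
clock: 26.45
eef_pos: [478.4, -107.2, 17.3]
tool_rot: [-3.141, -0.002, 0.019]
force: [0.2, 0.3, 0.8]
width: -0.2
gripper_force: 0.0
```

Emit:
step_arm --series '[[[0,0,0,0,-0.03,0,1],[0,0,0,0,-0.03,0,1],[0,0,0,0,-0.03,0,1],[0,0,0,0,-0.02,0,1],[0,0,0,0,-0.02,0,1],[0,0,0,0,0,0,1],[0,0,0,0,0,0,1]]]'

```text
clock: 27.15
eef_pos: [476.4, -92.8, 17.3]
tool_rot: [3.138, -0.001, 0.013]
force: [-0.6, -6.8, -2.4]
width: -0.3
gripper_force: 3.7
```

```bash
python3 - <<'E'
from cell import ctrl
from h import *
crate(ctrl.get_image('top'))
E
```

```text
yaw 0.0086 deg rel stop -0.43 far x 683.9 gap near -2.0 far -0.4 used 65 65
```

Emit:
step_arm --series '[[[0,0,0,0,-0.03,0,1],[0,0,0,0,-0.03,0,1],[0,0,0,0,-0.02,0,1],[0,0,0,0,0,0,1],[0,0,0,0,0,0,1]]]'

```text
clock: 27.7
eef_pos: [476.4, -92.7, 17.5]
tool_rot: [3.125, -0.004, 0.001]
force: [-2.0, -34.1, -6.1]
width: -0.3
gripper_force: 17.1
```

```bash
python3 - <<'E'
from cell import ctrl
from h import *
crate(ctrl.get_image('top'))
E
```

```text
yaw 0.0075 deg rel stop -0.5 far x 683.9 gap near -2.1 far -0.2 used 65 65
```

Emit:
step_arm --series '[[[0,0,0,0,0.13,0,1],[0,0,0,0,0.15,0,1],[0,0,0,0.3,0,0,1],[0,0,0,0.3,0,0,1],[0,0,0,0.3,0,0,1],[0,0,0,0.3,0,0,1],[0,0,0,0,0,0,1],[0,0,0,0,-0.06,0,1],[0,0,0,0,-0.05,0,1],[0,0,0,0,0,0,1]]]'

```text
clock: 28.75
eef_pos: [654.8, -97.5, 16.9]
tool_rot: [-3.139, 0.002, 0.018]
force: [-0.1, -0.1, 0.2]
width: 0.2
gripper_force: 0.0
```

Emit:
step_arm --series '[[[0,0,0,0,-0.03,0,1],[0,0,0,0,-0.03,0,1],[0,0,0,0,-0.03,0,1],[0,0,0,0,-0.03,0,1],[0,0,0,0,-0.03,0,1],[0,0,0,0,-0.02,0,1],[0,0,0,0,0,0,1]]]'

```text
clock: 29.45
eef_pos: [655.8, -90.4, 17.8]
tool_rot: [3.123, -0.003, 0.008]
force: [1.3, -23.0, -4.0]
width: 0.3
gripper_force: 11.6
```

```bash
python3 - <<'E'
from cell import ctrl
from h import *
crate(ctrl.get_image('top'))
E
```

```text
yaw 0.0075 deg rel stop -0.5 far x 683.9 gap near -2.1 far -0.2 used 65 65
```

Emit:
step_arm --series '[[[0,0,0,0,0.1,0,1],[0,0,0,0,0.2,0,1],[0,0,0,0,0.2,0,1],[0,0,0,0,0,-0.25,1],[0,0,0,0,0,-0.3,1],[0,0,0,0,0,-0.3,1],[0,0,0,-0.2,0.2,-0.2,1],[0,0,0,-0.2,0.2,0,1],[0,0,0,-0.2,0.2,0,1],[0,0,0,0,0,0,1],[0,0,0,0,0,0,1]]]'

```text
clock: 30.6
eef_pos: [569.1, -240.7, 174.0]
tool_rot: [-3.141, -0.001, 0.014]
force: [-0.4, 1.0, 0.9]
width: -0.3
gripper_force: 0.0
```

```bash
python3 - <<'E'
from cell import ctrl
from h import *
p=ctrl.get_image('top');crate(p)
cv2.imwrite('pics/t9.png',cv2.resize(p['img'][130:370,140:460,::-1],None,fx=2.5,fy=2.5,interpolation=cv2.INTER_CUBIC))
E
```

```text
yaw 0.0064 deg rel stop -0.56 far x 686.8 gap near -2.2 far -0.0 used 65 65
```

View pics/t9.png

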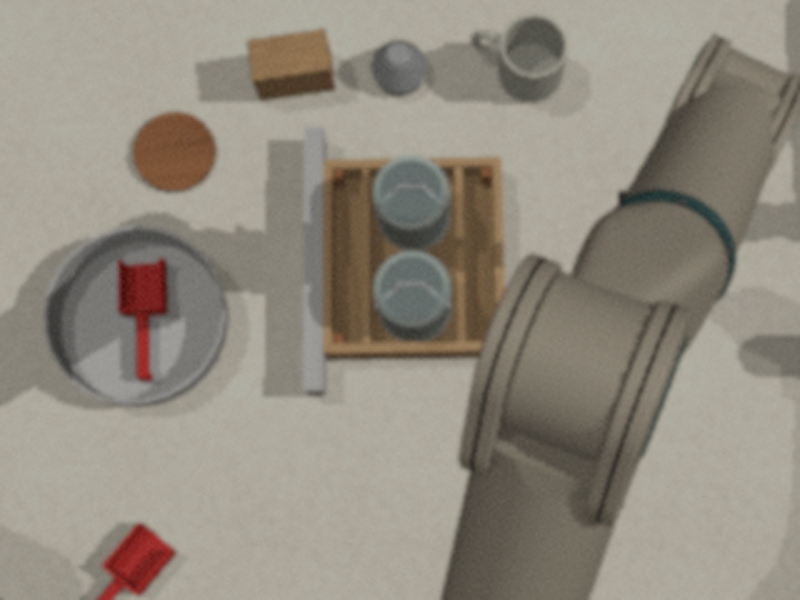

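The crate's left side lies flush along the stop at about (325,255). The scoop is flat in the tin at (143,310), the other things in view are where they stood, and the arm is clear.

```bash
python3 -c "
from cell import ctrl
print(ctrl.finish_job())"
```

```text
the job is handed in; nothing more can be done
None
```

The job is handed in at about 31 s: the scoop lies in the cake tin, and the crate was walked left by alternating near and far pushes (leads of about 21, 20 and 19 mm on the first three) until both left corners stood against the stop. I saw no sign that the tin or the other things in view had moved, but I did not measure them; the arm hid the near right of the table in the last picture.

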